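# Snap a relay module onto the rail of a wiring console

## Robot

A 6-joint arm with a two-finger parallel gripper is mounted at the origin on the work surface. World frame = base frame: x ahead of the robot, y to its left, z up, the work surface at z = 0. Lengths are in mm, angles in rad, forces in N, time in s.
With the tool pointing down it reaches from about 400 to 925 mm from the base axis. Payload 12.5 kg.
Tool frame: the origin (TCP) lies at the very end of the fingers, on their centre line; the grasp point (between the pads) lies 19 mm behind it (env.grip_point_offset is the distance from the TCP to the grasp point, in mm); z points along the fingers, y is the direction in which the jaws open and shut (so a half turn about z gives the same grasp; the last joint's range is limited). The gripper opens to 95 mm and grips with 3 to 60 N. Pads are 20 mm wide; open, the fingers measure 119 mm over their backs; the gripper's body (75 mm by 180 mm) begins 59 mm behind the grasp point.
Start: joints at [1.081, 0.491, 1.559, -0, 1.092, -0.106], TCP at [234.014, 579.555, 214.661] pointing down, gripper open.
Joint ranges: [-3.1, 3.1], [-0.84, 2.19], [0.05, 2.79], [-1.13, 4.28], [0.06, 2.93], [-2.69, 2.69]. Speed limits (rad/s): [2.22, 2.22, 2.79, 3.14, 3.14, 3.14].

## Interface

Orientations are given as [roll, pitch, yaw] about the fixed x, y, z axes, in that order (R = Rz(yaw) Ry(pitch) Rx(roll)).
In Python, from cell import env gives the robot as it stands.
- The arm moves only by the tool drive_tool, never from a script. Its argument "commands" is a list of rows, each an object of numbers: "dx", "dy", "dz": the shift along the world's x, y, z in mm; "yaw": the turn about the world's z in degrees. In form: [{"dx": .., "dy": .., "dz": .., "yaw": ..}, ...]. A call has 1 to 5 rows; each row shifts and turns the commanded pose from where the row before left it; what a row does not reach is not made up. A row lasts 1/12 s, in which the tool goes at most 41.7 mm and 7.16 degrees, less where a joint would pass 70% of its speed; a pose out of reach is approached as far as the arm can. A call with a gripper value outside its range is refused whole. "grip" is the opening, from 0 (shut) to 1 (fully open), set as the call begins (left out, the last holds). The fingers move at their own pace and stop on an object; the grip force is fixed at half the most. Time passes only in rows, so rows that do not move let the fingers close. It gives the time, the measured TCP pose, the force and the opening at its end, in the units of the state.
- env.state(): the state, without advancing time (a new reading comes with each control period).
- env.read_camera(name): name is "scene" or "top" or "wrist"; returns the picture (400x640x3 uint8, red, green, blue); there is no depth.
- env.calibration(name): a dict with "intrinsics" (3x3 intrinsics, pixels), "dist_coeffs" ([k1, k2, p1, p2, k3] as OpenCV has them; the pictures are not rectified), "rvec" (rotation vector, rad) and "tvec" (3), from world to camera coordinates, as OpenCV has them. Camera axes: x right, y down, z forward; pixel columns grow to the right and rows downward; lengths in mm; the calibration is good to about 2 mm. A picture is of the moment at which its call begins: read the wrist's pose just before it. calibration takes no time and is no camera call; for the wrist camera it gives the pose at the moment of the call.
- env.job_done(): hands the job in, once; it reports no verdict.
Trained networks look in the newest picture that a camera, given by its name, has taken for a name from the list of things; names that differ only in an ending like _2 or _b are one class to them, and where a whole thing is asked for, a point or a joint stands for the part that bears it (a point fixed in the world has none). Each returns a list of dicts, best first, with "conf" (0 to 1); they miss things now and then, are a little off and sometimes report something else, mostly with a low value. They report only what shows in the picture. A call takes as long as a camera call. They do not tell look-alikes from the thing itself.
- env.trace(query, camera): "pixels" (400x640 bool, what is visible of it) and "pixel" ([column, row] in pixels, amid what is visible of it).
- env.place_of(query, camera): "pixel" ([column, row] in pixels: a listed point, or the origin of a listed thing).
The state is a dict: "t": time; "joints": joint angles; "qvel": joint speeds; "tau": joint torques, N m; "eef_pos": TCP position; "tcp_rot": TCP orientation; "ft_force": force on the tool from outside, world axes, zero at the start; "moment": the same for the moment, N m; "opening": opening from 0.0 (shut) to 1.0 (fully open).
Only numpy, scipy, OpenCV 4.12 (cv2) and the standard library are available. Lean on these libraries where they do the work, as an engineer would, in place of code of your own. Each camera call takes 0.05 s, during which the arm holds its last target.

## Task

Mount the loose relay module on the console's rail, in line with the white terminal block: hook its lip under the rail's upper (far) edge with the module tilted foot up, then tip it down until its foot clip snaps under the lower edge and it sits flush on the rail, the clip sprung back. Leave it there released, and leave the screwdriver, bin and jar where they are.

Things in the scene. Friction and masses are not known exactly. Their poses are not given: they have to be found in the camera images.
- module_c (a point): Loose grey relay module, 0.18 kg, standing rail side down on the bench. Housing 90 (x) x 36 (y, width to grip) x 42 mm (z); this point is the housing's centre, 21 mm above its rail face, 31.5 mm above the bench at the start. x points to its upper end (with the lip), z from rail face to front. A nose 12 mm high, full width, stands on the front from x = -12 to +32 mm.
- module_lip (a point): Tip (upper inner edge) of the rigid lip under the rail face, 13.5 mm towards the upper end from module_c, 27.5 mm below it. The lip is an L, 30 mm wide: leg at x = 18 to 24 mm, claw pointing to the foot from x = 18 to 13.5, 6.5 to 10.5 mm below the rail face. Its 6.5 mm slot takes the 3 mm rail edge with the module tilted up to about 0.45 rad, foot up.
- module_foot (a point): Middle of the free front shoulder at the foot end (x = -28.5, z = +21 mm from module_c; it spans x = -45 to -12 mm, full width): the place to press. Below, on the rail side, are the black sprung clip, its flat tail 8 mm past the foot end, and two small feet 10.5 mm high at x = -43 to -29. As the hooked module tips down, this point swings some 13 mm towards the foot: a press that does not follow is held up by the fingertips' friction.
- clip (a joint): Foot clip's slide, m: 0 home, up to 0.005 pushed outwards; spring 2.5 N at 0 plus 2.5 N per mm. Slippery sloping nose: tip at module x = -14.2, 4.1 to 9.5 mm below the rail face, overlapping the rail edge by 3 mm. Some 5 to 12 N on the shoulder snap it past. Hooked and let go, the module rests with the clip on the lower edge, tilted about 0.26 rad, and does not snap by itself.
- rail: Aluminium top-hat rail, 320 mm long, on the console's plate (slope 0.25 rad, far side higher). Origin: mid-length, on the plate's face; y along the rail, x up the slope, z square to the plate. Web 22 mm wide; flange 35 wide, z = 17 to 20 mm. A strip 9 mm high at x = -45 to -29 backs the module's feet. Seated, the axes match, rail face on the flange: module_c at z = 41 mm, x within 2 mm of 0.
- block: Small white two-screw terminal block (22 x 30 x 20 mm high) fixed on the plate, 80 mm down the slope from the rail's middle line. This frame's origin lies on the rail's middle line at the plate's face, straight up the slope from the block; y along the rail, z vertical. The module belongs centred on its y = 0.
- neighbour: A relay module like the loose one (90 x 36 mm, 54 mm high), fixed on the rail near one end, 125 mm from mid-length; origin under its centre on the plate's face. An end stop (46 x 10 mm, 37 mm above the plate) stands as far out at the other end. Beside the module's place 35 mm or more of rail stay free.
- driver: Loose screwdriver with a red handle, 170 mm long, lying on the bench left of the console; stays where it is.
- bin: Open red parts bin, 100 x 150 x 55 mm high, far right on the bench; origin under its centre; stays where it is.
- jar: Closed jar, 60 mm across, 75 mm high, on the bench at the left; origin under its centre; stays where it is.
Things that resemble listed ones, but are neither listed nor needed, are in the scene too. What is shaped like the part that bears module_c but pink, purple or yellow is not meant.

How it is judged (in metres and radians):
On the way:
1. the lip is hooked under the rail's upper edge while the module is still tilted foot up (by more than 0.12 rad) (x of module_lip in the frame of rail between 0.008 and 0.0165 m and z of module_lip in the frame of rail between 0.002 and 0.0175 m and angle between the z axis of module_c and the z axis of rail, either way round between 0.12 and 0.6 rad), for 0.1 s.
At the end, for the whole second after the job is handed in: Module flush on the rail: centre 41 mm (+-2.5) above the plate, within 4 mm of the rail's middle line, square within 0.05 rad (tilt) and 0.06 rad (along the rail), lip under the upper edge, clip home (under 1.5 mm deflected), within 8 mm of in line with the terminal block (z of module_c in the frame of rail between 0.0385 and 0.0435 m and x of module_c in the frame of rail between -0.004 and 0.004 m and y of module_c in the frame of block between -0.008 and 0.008 m and z of module_lip in the frame of rail below 0.0175 m and angle between the z axis of module_c and the z axis of rail, either way round below 0.05 rad and angle between the y axis of module_c and the y axis of rail, either way round below 0.06 rad and value of joint clip below 0.0015 m); the robot touches nothing.
It fails at once if the screwdriver is pushed more than 30 mm away (distance of driver from where it was at the start of the episode above 0.03 m).
It fails at once if the bin is pushed more than 30 mm away (distance of bin from where it was at the start of the episode above 0.03 m).
It fails at once if the jar is pushed more than 30 mm away (distance of jar from where it was at the start of the episode above 0.03 m).
It also fails if it takes over 48 s, if anything falls off the work surface, if the arm or the gripper's body presses on something with over 40 N, if the wrist force passes 120 N, or if a joint passes its speed limit or range.

## Working session

There is one attempt and no reset: what is moved stays moved. The work goes in short steps, Python scripts to look and compute and a tool call to move; the robot and the scene stay as the last step left them, time stands still between calls to the robot, and variables do not carry over. Pictures are saved under pics/ and viewed, and the job is handed in when it is done.

Besides the shell and the picture viewer there is one more tool, called after "Request:" in YAML: its name, and indented under it one key for each argument. drive_tool: Moves the arm, as the interface text tells. Its arguments: {"type":"object","properties":{"commands":{"type":"array"},"grip":{"type":"number"}},"required":["commands"]}

```bash
ls; mkdir -p pics; python3 - <<'E'
from cell import env
import cv2
print(env.state())
for n in ["scene","top","wrist"]:
    im=env.read_camera(n); cv2.imwrite(f"pics/{n}0.png",im[:,:,::-1])
E
```

```text
pics
{'t': 0.0, 'joints': array([ 1.08141757e+00,  4.91549246e-01,  1.55946788e+00,  2.03182873e-05,
        1.09171940e+00, -1.05602432e-01]), 'qvel': array([-6.26522302e-05, -1.08663846e-03,  3.62989716e-05,  1.92857705e-04,
        1.64938572e-05,  1.23676225e-03]), 'tau': array([-9.28051086e-04, -6.12622690e+01, -2.58183485e+01,  6.92748372e-02,
        4.82683978e-02, -1.39406397e-04]), 'eef_pos': array([233.86922757, 579.31650095, 214.06181694]), 'tcp_rot': array([-3.14045705e+00, -1.38491522e-04,  2.75780687e+00]), 'ft_force': array([-0.84796971,  0.23001153,  0.60007233]), 'moment': array([-0.04702476, -0.01548832,  0.00723106]), 'opening': 0.9988447620058132}
```

View pics/scene0.png

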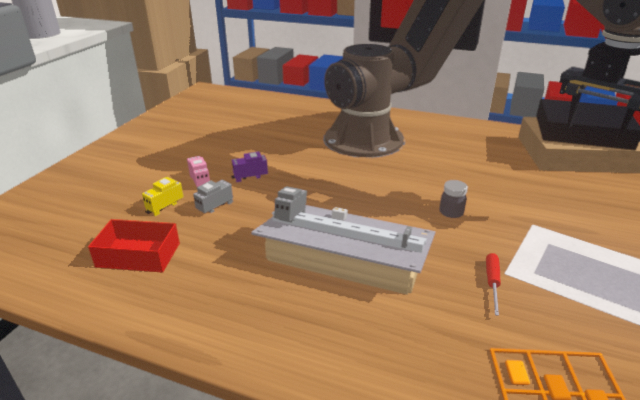

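View pics/top0.png

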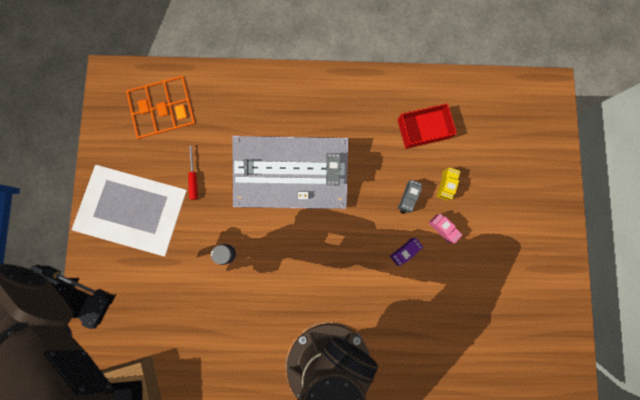

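View pics/wrist0.png

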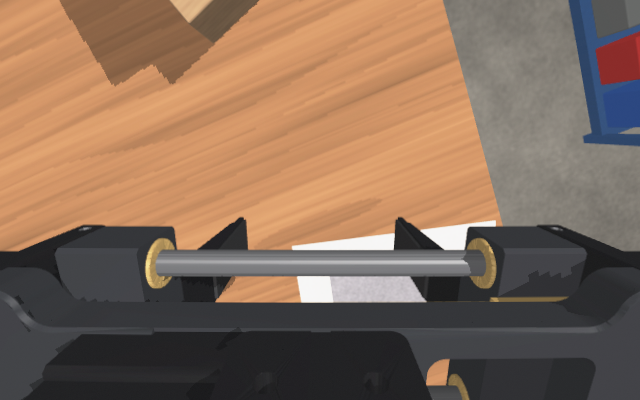

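```bash
cat > h.py <<'E'
from cell import env
import cv2, numpy as np
def cam(n):
    c=env.calibration(n); K=np.array(c["intrinsics"],float); d=np.array(c["dist_coeffs"],float)
    R=cv2.Rodrigues(np.array(c["rvec"],float))[0]; t=np.array(c["tvec"],float).reshape(3)
    return K,d,R,t
def ray(C,px):
    K,d,R,t=C
    u=cv2.undistortPoints(np.array([[px]],float),K,d).reshape(2)
    v=R.T@np.array([u[0],u[1],1]); return -R.T@t, v/np.linalg.norm(v)
def atz(C,px,z):
    o,v=ray(C,px); return o+v*(z-o[2])/v[2]
def tri(C1,p1,C2,p2):
    o1,v1=ray(C1,p1);o2,v2=ray(C2,p2)
    s=np.linalg.lstsq(np.array([v1,-v2]).T,o2-o1,rcond=None)[0]
    a=o1+s[0]*v1;b=o2+s[1]*v2
    return (a+b)/2,np.linalg.norm(a-b)
def proj(C,P):
    K,d,R,t=C
    return cv2.projectPoints(np.array(P,float).reshape(-1,1,3),cv2.Rodrigues(R)[0],t,K,d)[0].reshape(-1,2)
E
python3 - <<'E'
from h import *
T=cam("top");S=cam("scene")
np.set_printoptions(precision=1,suppress=True)
print("campos",ray(T,[320,200])[0],ray(S,[320,200])[0])
for q in ["module_c","module_lip","module_foot","rail","block","neighbour","driver","bin","jar"]:
    a=env.place_of(q,"top");b=env.place_of(q,"scene")
    print(q,[(np.array(x["pixel"]),round(x["conf"],2)) for x in a[:4]],[(np.array(x["pixel"]),round(x["conf"],2)) for x in b[:4]])
    if a and b: print("   tri",tri(T,a[0]["pixel"],S,b[0]["pixel"]))
print(env.state()["t"])
im=cv2.imread("pics/top0.png")
cv2.imwrite("pics/crop1.png",cv2.resize(im[120:280,220:480],None,fx=3,fy=3,interpolation=cv2.INTER_CUBIC))
im=cv2.imread("pics/scene0.png")
cv2.imwrite("pics/crop2.png",cv2.resize(im[130:300,140:450],None,fx=2.5,fy=2.5,interpolation=cv2.INTER_CUBIC))
E
```

```text
campos [ 350.2   52.  1137.8] [1345.5  363.9  654.9]
module_c [(array([407.1, 251.4]), 0.95), (array([443.7, 229.6]), 0.88), (array([408.5, 195.6]), 0.7), (array([445.6, 181.7]), 0.62)] [(array([200.8, 169.2]), 0.85), (array([250.4, 163.1]), 0.83), (array([215.4, 193.4]), 0.77), (array([163.1, 193.2]), 0.74)]
   tri (array([ 369.2, -285.4,   20. ]), np.float64(124.64753609950871))
module_lip [(array([409.7, 191.3]), 0.96), (array([400.8, 254. ]), 0.9), (array([441.2, 187.6]), 0.74), (array([438.4, 225.5]), 0.57)] [(array([202.3, 183.7]), 0.88), (array([171.6, 202.4]), 0.84), (array([253. , 172.9]), 0.81), (array([211.3, 208.6]), 0.69)]
   tri (array([ 519.2, -237.6,   71.8]), np.float64(23.768316745610935))
module_foot [(array([453.9, 175.1]), 0.97), (array([407.9, 203.6]), 0.91), (array([453.9, 236. ]), 0.76), (array([413.6, 241. ]), 0.65)] [(array([151.5, 194.7]), 0.94), (array([195.2, 156.5]), 0.88), (array([236.7, 161.6]), 0.83), (array([223.5, 180.9]), 0.79)]
   tri (array([ 569.5, -368.2,   44.7]), np.float64(2.201904267217269))
rail [(array([289.1, 166.1]), 0.61)] [(array([340.9, 232.6]), 0.77)]
   tri (array([583.5, 124.3,  68.6]), np.float64(8.823204851707697))
block [] [(array([326.4, 228.5]), 0.65)]
neighbour [(array([327.5, 169.4]), 0.84)] [(array([289.2, 223. ]), 0.57)]
   tri (array([578.8,   8.6,  60.3]), np.float64(13.41569474951435))
driver [(array([190.5, 174.9]), 0.63)] [(array([493.9, 284.5]), 0.75)]
   tri (array([561.5, 433.8,   7.9]), np.float64(5.2636129522411))
bin [(array([423.6, 131.7]), 0.68)] [(array([138.9, 255.5]), 0.82)]
   tri (array([ 721.5, -296.3,   -8.1]), np.float64(1.4000838884796516))
jar [(array([226.2, 255.2]), 0.7)] [(array([451. , 209.4]), 0.56), (array([491.1, 286.8]), 0.51)]
   tri (array([318.1, 314.3,   5.7]), np.float64(0.39109098203963527))
1.05
```

View pics/crop1.png

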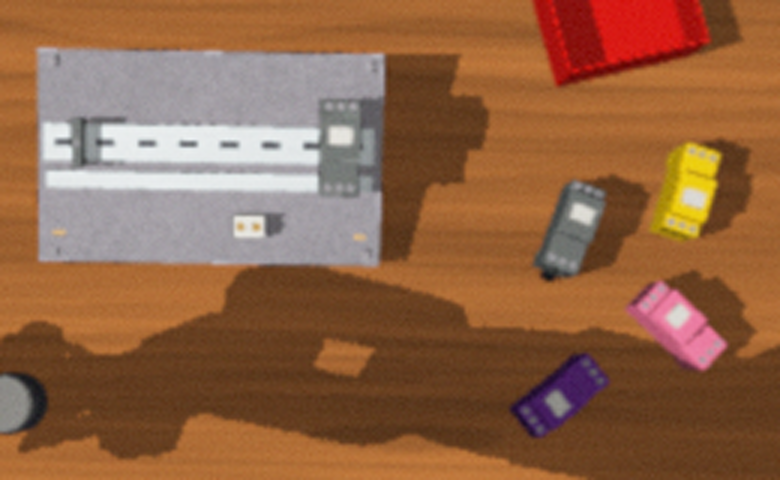

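View pics/crop2.png

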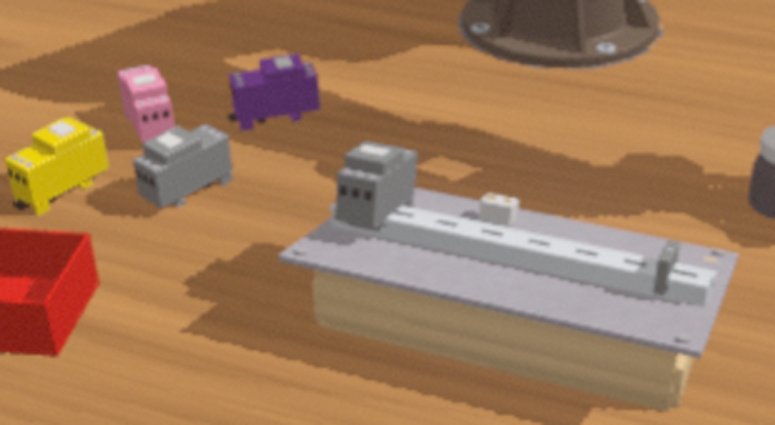

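```bash
python3 - <<'E'
from h import *
np.set_printoptions(precision=1,suppress=True)
T=cam("top");S=cam("scene")
f=lambda x,y:(220+x/3,120+y/3)
for n,p,z in [("mod top window",f(583,214),64.5),("c",f(572,228),52),("foot",(407.9,203.6),52.5),("c",(408.5,195.6),31.5)]: print(n,atz(T,p,z))
g=lambda x,y:(140+x/2.5,130+y/2.5)
for n,a,b in [("block top",f(250,226),g(498,200)),("plate far-left corner",f(38,48),g(700,352)),("plate far right",f(382,55),g(283,257)),("plate near left",f(38,260),g(738,256)),("nb window",f(341,135),g(374,151))]:
    print(n,tri(T,a,S,b))
C=cam("wrist");s=env.state();print("wrist cam",C[2],ray(C,[320,200])); print(C[0])
E
```

```text
mod top window [ 514.9 -242.2   64.5]
c [ 502.5 -234.4   52. ]
foot [ 479.5 -225.6   52.5]
c [ 506.5 -233.2   31.5]
block top (array([496.8,  85.6,  61.4]), np.float64(1.6509935261465716))
plate far-left corner (array([665.1, 295.8,  84.5]), np.float64(1.5045015004501658))
plate far right (array([665.6, -40. ,  82.2]), np.float64(3.162568808327786))
plate near left (array([462.7, 296.6,  31. ]), np.float64(0.11985151024712351))
nb window (array([572.5,   1.5, 137.5]), np.float64(1.7846537484998635))
wrist cam [[ 0.4  0.9  0. ]
 [ 0.9 -0.4  0.2]
 [ 0.2 -0.1 -1. ]] (array([172.6, 603.9, 385. ]), array([ 0.2, -0.1, -1. ]))
[[280.5   0.  320.3]
 [  0.  280.5 197.1]
 [  0.    0.    1. ]]
```

Request:
drive_tool:
  commands:
    - {"dx": 24,"dy": -33}
    - {"dx": 24,"dy": -33}
    - {"dx": 24,"dy": -33}
    - {"dx": 24,"dy": -33}
    - {"dx": 24,"dy": -33}

```text
invalid input
```

Request:
drive_tool:
  commands:
    - {"dx": 24,"dy": -33}
    - {"dx": 24,"dy": -33}
    - {"dx": 24,"dy": -33}
    - {"dx": 24,"dy": -33}
    - {"dx": 24,"dy": -33}

```text
invalid input
```

Request:
drive_tool:
  commands:
    - {"dx": 15,"dy": -38,"dz": 10}
    - {"dx": 15,"dy": -38,"dz": 10}
    - {"dx": 15,"dy": -38,"dz": 10}
    - {"dy": -20}

```text
invalid input
```

```bash
python3 - <<'E'
from h import *
np.set_printoptions(precision=1,suppress=True)
s=env.state();print(s["t"],s["eef_pos"],s["tcp_rot"],s["qvel"])
C=cam("wrist");im=env.read_camera("wrist"); cv2.imwrite("pics/w1.png",im[:,:,::-1])
import pickle;pickle.dump(C,open("w1.pkl","wb"))
for q in ["rail","block","neighbour"]:
    print(q,[(np.array(x["pixel"]),round(x["conf"],2)) for x in env.place_of(q,"wrist")[:3]])
E
```

```text
1.05 [234.  579.5 214.7] [ 3.1 -0.   2.8] [ 0.  0. -0.  0. -0.  0.]
rail []
block []
neighbour []
```

View pics/w1.png

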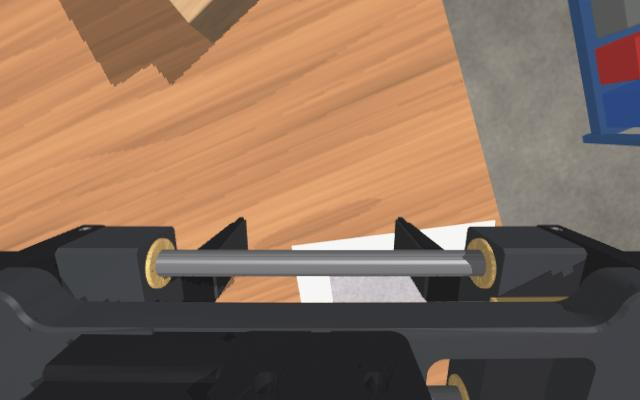

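Request:
drive_tool:
  commands:
    - {"dx": 24,"dy": -33,"dz": 0,"yaw": 0}
    - {"dx": 24,"dy": -33,"dz": 0,"yaw": 0}
    - {"dx": 24,"dy": -33,"dz": 0,"yaw": 0}
    - {"dx": 24,"dy": -33,"dz": 0,"yaw": 0}
    - {"dx": 24,"dy": -33,"dz": 0,"yaw": 0}

```text
t: 1.67
eef_pos: [354.7, 413.0, 214.8]
tcp_rot: [3.141, 0.0, 2.758]
ft_force: [1.1, -0.1, 0.3]
opening: 0.996
```

Request:
drive_tool:
  commands:
    - {"dx": 26,"dy": -31,"dz": 5,"yaw": 3}
    - {"dx": 26,"dy": -31,"dz": 5,"yaw": 3}
    - {"dx": 26,"dy": -31,"dz": 5,"yaw": 3}
    - {"dx": 26,"dy": -31,"dz": 5,"yaw": 3}
    - {"dx": 26,"dy": -31,"dz": 5,"yaw": 3}

```text
t: 2.08
eef_pos: [485.0, 257.8, 240.1]
tcp_rot: [3.141, 0.0, 3.022]
ft_force: [0.1, 0.5, 0.5]
opening: 1.003
```

Request:
drive_tool:
  commands:
    - {"dx": 26,"dy": -31,"dz": 5,"yaw": 3}
    - {"dx": 26,"dy": -31,"dz": 5,"yaw": 3}
    - {"dx": 26,"dy": -31,"dz": 5,"yaw": 0}
    - {"dx": 26,"dy": -31,"dz": 5,"yaw": 0}
    - {"dx": 26,"dy": -31,"dz": 5,"yaw": 0}

```text
t: 2.5
eef_pos: [615.0, 102.7, 265.1]
tcp_rot: [3.141, 0.0, 3.124]
ft_force: [-0.1, 0.3, -0.3]
opening: 1.0
```

Request:
drive_tool:
  commands:
    - {"dx": 6,"dy": -10,"dz": 0,"yaw": 0}
    - {"dx": 0,"dy": 0,"dz": 0,"yaw": 0}

```text
t: 2.67
eef_pos: [621.4, 91.9, 264.2]
tcp_rot: [-3.141, 0.0, 3.121]
ft_force: [0.1, -0.3, -0.5]
opening: 0.999
```

```bash
python3 - <<'E'
from h import *
np.set_printoptions(precision=2,suppress=True)
s=env.state();print(s["t"],s["eef_pos"],s["tcp_rot"],s["qvel"])
C=cam("wrist");im=env.read_camera("wrist"); cv2.imwrite("pics/w1.png",im[:,:,::-1])
import pickle;pickle.dump(C,open("w1.pkl","wb"))
for q in ["rail","block","neighbour"]:
    print(q,[(np.array(x["pixel"]),round(x["conf"],2)) for x in env.place_of(q,"wrist")[:3]])
E
```

```text
2.6667 [621.35  91.9  264.19] [-3.14  0.    3.12] [ 0.06 -0.02  0.05  0.01 -0.    0.04]
rail [(array([349.3, 146.8]), 0.92)]
block []
neighbour [(array([251.6, 150.9]), 0.87)]
```

View pics/w1.png

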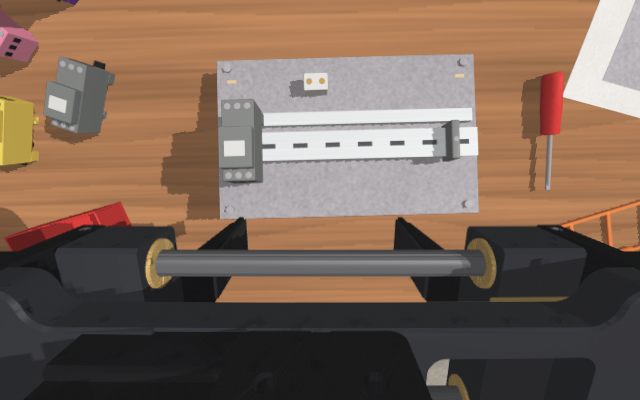

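```bash
python3 - <<'E'
import cv2
im=cv2.imread("pics/w1.png")
cv2.imwrite("pics/z1.png",cv2.resize(im[60:190,210:350],None,fx=5,fy=4.5,interpolation=cv2.INTER_CUBIC))
cv2.imwrite("pics/z2.png",cv2.resize(im[60:190,350:490],None,fx=5,fy=4.5,interpolation=cv2.INTER_CUBIC))
cv2.imwrite("pics/z3.png",cv2.resize(im[50:140,30:130],None,fx=6,fy=6,interpolation=cv2.INTER_CUBIC))
E
```

```text
(no output)
```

View pics/z1.png

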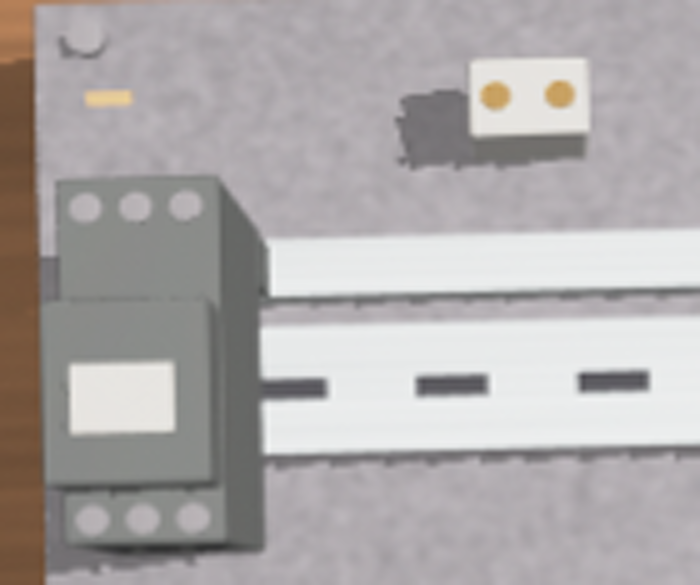

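View pics/z2.png

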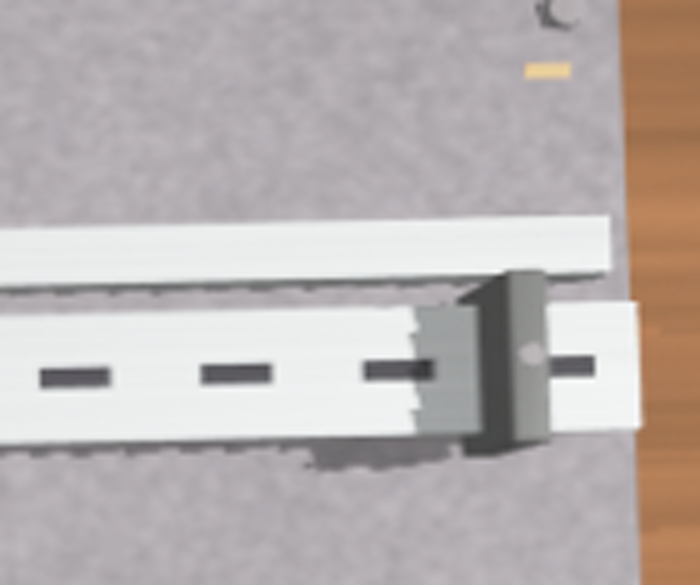

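View pics/z3.png

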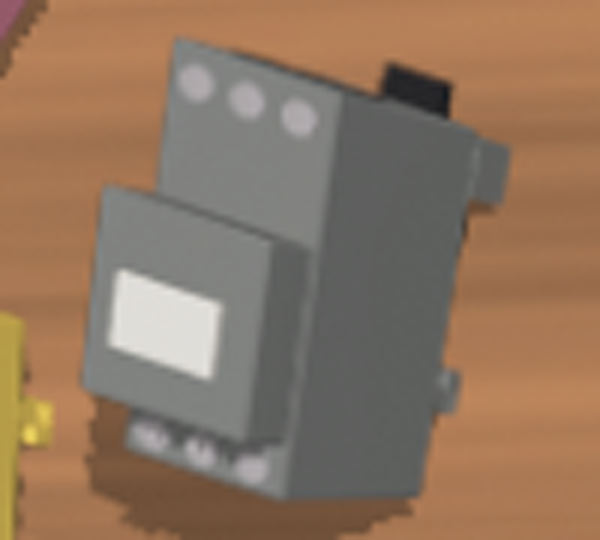

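```bash
cat > fit.py <<'E'
from h import *
import pickle
from scipy.optimize import least_squares
np.set_printoptions(precision=2,suppress=True)
C=pickle.load(open("w1.pkl","rb"))
z1=lambda x,y:((x+.5)/5-.5+210,(y+.5)/4.5-.5+60)
z2=lambda x,y:((x+.5)/5-.5+350,(y+.5)/4.5-.5+60)
z3=lambda x,y:((x+.5)/6-.5+30,(y+.5)/6-.5+50)
obs=[((-17.5,160,20),z2(636,302)),((17.5,160,20),z2(641,427)),
((-45,-143,62),z1(55,181)),((-45,-107,62),z1(219,177)),((45,-143,62),z1(66,544)),((45,-107,62),z1(228,540)),
((-12,-143,74),z1(42,301)),((-12,-107,74),z1(208,298)),((32,-143,74),z1(45,486)),((32,-107,74),z1(216,484)),
((-45,'s',9),z2(610,215)),((-29,'s',9),z2(610,274)),
((-91,'b-',20),z1(470,60)),((-91,'b+',20),z1(588,58)),((-69,'b+',20),z1(590,133)),((-69,'b-',20),z1(470,136))]
def Rr(yaw,sl):
    return cv2.Rodrigues(np.array([0,0,yaw]))[0]@cv2.Rodrigues(np.array([0,-sl,0.]))[0]
def pts(p):
    o=[]
    for (x,y,z),_ in obs:
        y={'s':p[4],'b-':p[5]-15,'b+':p[5]+15}.get(y,y)
        o.append(Rr(p[3],SL if len(p)<7 else p[6])@np.array([x,y,z])+p[:3])
    return o
SL=.25
f=lambda p:(proj(C,pts(p))-np.array([q for _,q in obs])).ravel()
for p0 in ([570,125,65,0,158,40],[570,125,65,0,158,40,.25]):
    r=least_squares(f,p0,loss='soft_l1'); print(np.array2string(r.x,precision=3)); print(f(r.x).reshape(-1,2).T)
E
cat > fitm.py <<'E'
from fit import *
# loose module
mo=[((-45,18,21),z3(178,38)),((-45,-18,21),z3(341,93)),((-12,18,33),z3(103,185)),((-12,-18,33),z3(271,240)),((32,18,33),z3(84,387)),((32,-18,33),z3(246,441)),((45,-18,21),z3(287,497)),((45,-18,-21),z3(418,497)),((-45,-18,-21),z3(475,130))]
# image: left side of module = world -y
mo=[((a,-b,c),q) for (a,b,c),q in mo]
g=lambda p:(proj(C,[cv2.Rodrigues(np.array([0,0,p[2]]))[0]@np.array(m)+[p[0],p[1],p[3]] for m,_ in mo])-np.array([q for _,q in mo])).ravel()
g3=lambda p:g([p[0],p[1],p[2],31.5])
for G,p0 in((g3,[505,-233,-.3]),(g,[505,-233,-.3,31.5])):
    r=least_squares(G,p0,loss='soft_l1'); print(np.array2string(r.x,precision=3)); print(G(r.x).reshape(-1,2).T)
E
python3 fitm.py
```

```text
[578.804 128.222  61.097   0.007 160.448 -38.992]
[[-0.28 -0.24  0.43  0.23 -0.04  0.33 -0.42  0.36 -0.14 -0.27 -0.24  0.23
  -0.33  0.05  0.15  0.13]
 [-0.08  0.15 -0.37 -0.53  0.61  0.57 -0.1  -0.49  0.38 -0.16  0.23 -0.52
  -0.1  -0.37  0.4   0.44]]
[578.807 128.223  61.1     0.007 160.448 -38.991   0.25 ]
[[-0.28 -0.23  0.43  0.23 -0.04  0.33 -0.42  0.36 -0.14 -0.27 -0.24  0.23
  -0.33  0.05  0.15  0.13]
 [-0.08  0.15 -0.37 -0.53  0.61  0.57 -0.1  -0.49  0.38 -0.17  0.23 -0.52
  -0.1  -0.37  0.4   0.44]]
[ 504.2   -234.189   -0.352]
[[-0.83  0.1  -0.18  0.32 -0.82 -0.04 -0.45  1.33  1.58]
 [-0.87 -0.41 -0.59 -0.14  0.41  0.62  0.91  0.45 -0.06]]
[ 502.942 -242.052   -0.349   22.256]
[[-0.67 -0.41  0.35  0.16 -0.12  0.01 -0.52  0.77  0.6 ]
 [ 0.09  0.23 -0.2  -0.07 -0.   -0.1   0.01 -0.35  0.38]]
```

Request:
drive_tool:
  commands:
    - {"dx": -6,"dy": -40,"dz": 0,"yaw": -4}
    - {"dx": -6,"dy": -40,"dz": 0,"yaw": -4}
    - {"dx": -6,"dy": -40,"dz": 0,"yaw": -4}
    - {"dx": -6,"dy": -40,"dz": 0,"yaw": -4}
    - {"dx": -6,"dy": -40,"dz": 0,"yaw": -3}

```text
t: 3.28
eef_pos: [589.2, -105.4, 265.0]
tcp_rot: [3.141, 0.0, 2.791]
ft_force: [1.4, -0.7, 0.3]
opening: 1.0
```

Request:
drive_tool:
  commands:
    - {"dx": -7,"dy": -38,"dz": -16,"yaw": 0}
    - {"dx": -7,"dy": -38,"dz": -16,"yaw": 0}
    - {"dx": -7,"dy": -38,"dz": -16,"yaw": 0}
    - {"dx": -5,"dy": -18,"dz": -16,"yaw": 0}
    - {"dx": 0,"dy": 0,"dz": 0,"yaw": 0}

```text
t: 3.7
eef_pos: [562.2, -238.5, 198.0]
tcp_rot: [3.141, -0.004, 2.791]
ft_force: [0.5, 0.3, 0.4]
opening: 1.002
```

```bash
python3 - <<'E'
from h import *
np.set_printoptions(precision=2,suppress=True)
s=env.state();print(s["t"],s["eef_pos"],s["tcp_rot"],s["qvel"])
C=cam("wrist");im=env.read_camera("wrist"); cv2.imwrite("pics/w2.png",im[:,:,::-1])
import pickle;pickle.dump(C,open("w2.pkl","wb"))
for q in ["module_c","module_lip","module_foot"]:
    print(q,[(np.array(x["pixel"]),round(x["conf"],2)) for x in env.place_of(q,"wrist")[:3]])
E
```

```text
3.7 [ 562.23 -238.54  198.  ] [ 3.14 -0.    2.79] [ 0.06 -0.04 -0.03  0.02  0.06  0.06]
module_c [(array([305.1, 138.6]), 0.96), (array([226.8, 205.4]), 0.66), (array([189.8,  93.9]), 0.58)]
module_lip [(array([211.1, 101.6]), 0.77), (array([233.7, 189.3]), 0.56)]
module_foot [(array([156.2,  74.5]), 0.91), (array([228.2, 230.2]), 0.88), (array([244.4,   2.4]), 0.69)]
```

View pics/w2.png

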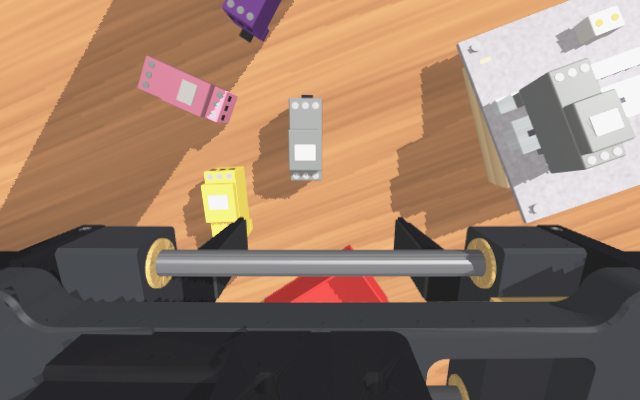

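```bash
python3 - <<'E'
import cv2
im=cv2.imread("pics/w2.png")
cv2.imwrite("pics/z4.png",cv2.resize(im[85:195,250:350],None,fx=6,fy=5.4,interpolation=cv2.INTER_CUBIC))
E
```

```text
(no output)
```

View pics/z4.png

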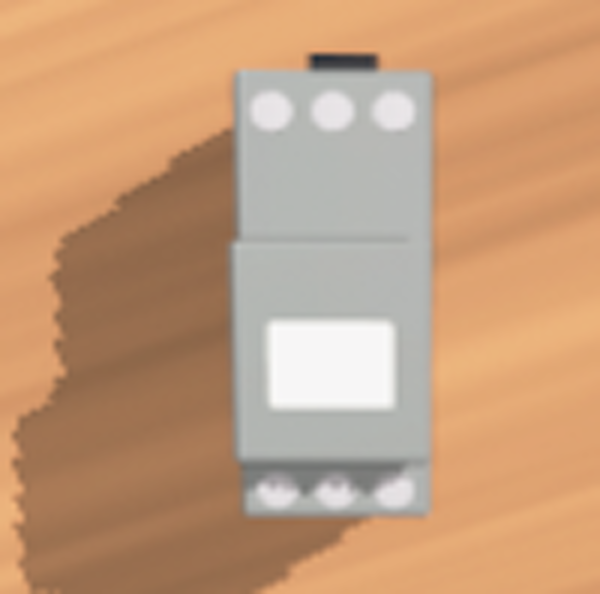

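```bash
python3 - <<'E'
from h import *
import pickle
from scipy.optimize import least_squares
np.set_printoptions(precision=3,suppress=True)
C=pickle.load(open("w2.pkl","rb"))
q=lambda x,y:((x+.5)/6-.5+250,(y+.5)/5.4-.5+85)
mo=[((-45,-18,21),q(236,72)),((-45,18,21),q(433,73)),((-12,-18,33),q(232,241)),((32,-18,33),q(236,459)),((32,18,33),q(428,460)),((45,-18,21),q(246,516)),((45,18,21),q(430,516))]
g=lambda p:(proj(C,[cv2.Rodrigues(np.array([0,0,p[2]]))[0]@np.array(m)+[p[0],p[1],p[3]] for m,_ in mo])-np.array([q for _,q in mo])).ravel()
g3=lambda p:g([p[0],p[1],p[2],31.5])
for G,p0 in((g3,[505,-233,-.3]),(g,[505,-233,-.3,31.5])):
    r=least_squares(G,p0,loss='soft_l1'); print(r.x); print(G(r.x).reshape(-1,2).T)
s=env.state();print(s["eef_pos"],s["tcp_rot"])
E
```

```text
[ 504.925 -234.893   -0.358]
[[-0.378  0.446 -0.355 -0.215  0.822 -0.519  0.339]
 [-0.685 -0.663 -0.356  0.786  0.794  0.104  0.287]]
[ 505.018 -235.287   -0.358   26.163]
[[-0.148  0.098 -0.111  0.007  0.486 -0.33   0.02 ]
 [ 0.097  0.117 -0.112  0.321  0.326 -0.5   -0.319]]
[ 564.723 -235.404  201.784] [3.141 0.001 2.794]
```

Request:
drive_tool:
  commands:
    - {"dx": -30,"dy": 0,"dz": -18,"yaw": -0.5}
    - {"dx": -30,"dy": 0,"dz": -18,"yaw": 0}
    - {"dx": 0,"dy": 0,"dz": -38,"yaw": 0}
    - {"dx": 0,"dy": 0,"dz": -30,"yaw": 0}
    - {"dx": 0,"dy": 0,"dz": 0,"yaw": 0}
  grip: 0.68

```text
t: 4.32
eef_pos: [502.7, -234.6, 93.6]
tcp_rot: [3.14, -0.005, 2.786]
ft_force: [-0.8, -0.4, -0.9]
opening: 0.715
```

```bash
python3 - <<'E'
from h import *
s=env.state();print(s["t"],s["eef_pos"],s["tcp_rot"],s["opening"])
im=env.read_camera("wrist"); cv2.imwrite("pics/w3.png",im[:,:,::-1])
E
```

```text
4.3167 [ 502.73786101 -234.62880334   93.58853769] [ 3.1402669  -0.00549785  2.78558102] 0.7147923320753335
```

View pics/w3.png

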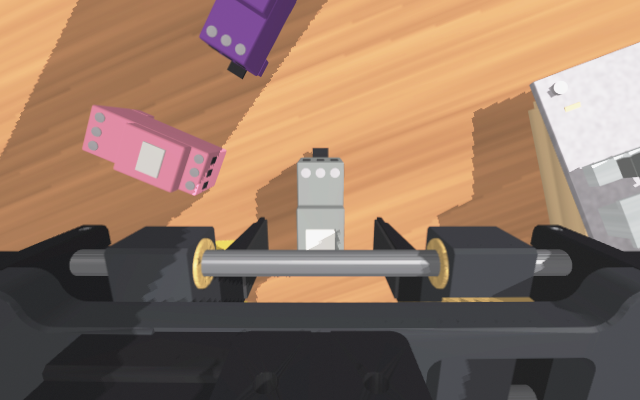

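Request:
drive_tool:
  commands:
    - {"dx": 0,"dy": 0,"dz": -38,"yaw": 0}
    - {"dx": 0,"dy": 0,"dz": -26,"yaw": 0}
    - {"dx": 0,"dy": 0,"dz": -10,"yaw": 0}
    - {"dx": 0,"dy": 0,"dz": 0,"yaw": 0}

```text
t: 4.7
eef_pos: [504.6, -236.4, 22.8]
tcp_rot: [3.141, -0.001, 2.785]
ft_force: [0.4, -0.5, 0.1]
opening: 0.677
```

Request:
drive_tool:
  commands:
    - {"dx": 0,"dy": 0,"dz": 0,"yaw": 0}
    - {"dx": 0,"dy": 0,"dz": 0,"yaw": 0}
    - {"dx": 0,"dy": 0,"dz": 0,"yaw": 0}
    - {"dx": 0,"dy": 0,"dz": 0,"yaw": 0}
    - {"dx": 0,"dy": 0,"dz": 0,"yaw": 0}
  grip: 0

```text
t: 5.12
eef_pos: [504.4, -237.2, 23.8]
tcp_rot: [-3.141, 0.001, 2.784]
ft_force: [0.3, 1.5, 0.9]
opening: 0.391
```

Request:
drive_tool:
  commands:
    - {"dx": 0,"dy": 0,"dz": 0,"yaw": 0}
    - {"dx": 0,"dy": 0,"dz": 20,"yaw": 0}
    - {"dx": 0,"dy": 0,"dz": 40,"yaw": 0}
    - {"dx": 0,"dy": 0,"dz": 40,"yaw": 0}
    - {"dx": 0,"dy": 0,"dz": 40,"yaw": 0}

```text
t: 5.53
eef_pos: [503.6, -236.8, 164.4]
tcp_rot: [3.141, -0.001, 2.784]
ft_force: [1.1, -0.6, -2.0]
opening: 0.381
```

Request:
drive_tool:
  commands:
    - {"dx": 0,"dy": 0,"dz": 40,"yaw": 0}
    - {"dx": 0,"dy": 0,"dz": 0,"yaw": 0}
    - {"dx": 0,"dy": 0,"dz": 0,"yaw": 0}

```text
t: 5.78
eef_pos: [504.5, -237.3, 204.8]
tcp_rot: [-3.141, 0.004, 2.784]
ft_force: [-0.2, -0.7, -1.7]
opening: 0.375
```

```bash
python3 - <<'E'
from h import *
import pickle
s=env.state();print(s["t"],s["eef_pos"],s["tcp_rot"],s["opening"],s["ft_force"])
C=cam("wrist");im=env.read_camera("wrist"); cv2.imwrite("pics/w4.png",im[:,:,::-1]);pickle.dump((C,s["eef_pos"],s["tcp_rot"]),open("w4.pkl","wb"))
cv2.imwrite("pics/z5.png",cv2.resize(im[130:260,250:390,::-1],None,fx=5,fy=4.5,interpolation=cv2.INTER_CUBIC))
E
```

```text
5.7833 [ 504.49683999 -237.28520248  204.79494875] [-3.14086514  0.00403989  2.78393249] 0.3745038139899962 [-0.2265987  -0.71415411 -1.65418648]
```

View pics/z5.png

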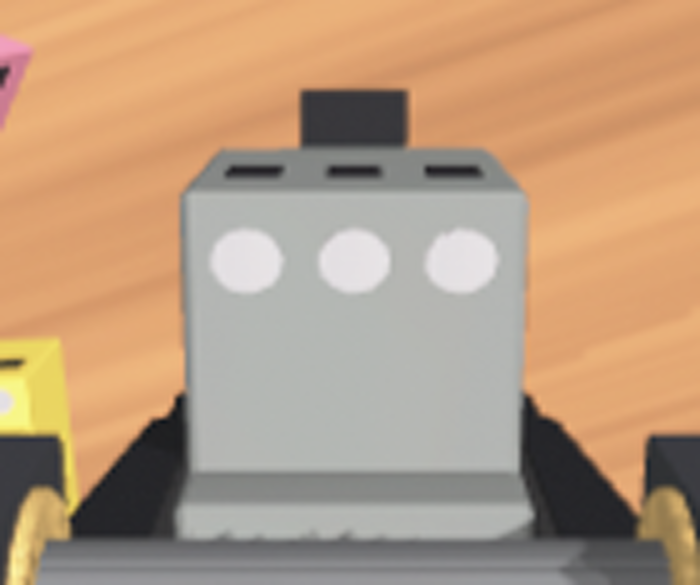

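```bash
cat > a.py <<'E'
from h import *
import pickle
from scipy.optimize import least_squares
np.set_printoptions(precision=3,suppress=True)
C,pos,rot=pickle.load(open("w4.pkl","rb"))
q=lambda x,y:((x+.5)/5-.5+250,(y+.5)/4.5-.5+130)
mo=[((-45,-18,21),q(184,193)),((-45,18,21),q(526,193)),((-45,-18,-21),q(220,150)),((-45,18,-21),q(489,150)),((-12,-18,21),q(189,472)),((-12,18,21),q(521,472)),((-12,-18,33),q(182,505)),((-12,18,33),q(529,505))]
def g(p):
    R=cv2.Rodrigues(np.array([0,0,p[3]]))[0]@cv2.Rodrigues(np.array([0,p[4],0.]))[0]
    return (proj(C,[R@np.array(m)+p[:3] for m,_ in mo])-np.array([q for _,q in mo])).ravel()
r=least_squares(g,[505,-237,212,-.35,0],loss='soft_l1'); print("with pitch",r.x); print(g(r.x).reshape(-1,2).T)
r=least_squares(lambda p:g([*p,0]),[505,-237,212,-.35],loss='soft_l1');print(r.x)
p=r.x; d=p[:2]-pos[:2]; c,s=np.cos(p[3]),np.sin(p[3]); print("c rel TCP in module x,y", c*d[0]+s*d[1],-s*d[0]+c*d[1], p[2]-pos[2])
r=least_squares(lambda p:g([*p,-.358,0]),[505,-237,212],loss='soft_l1');print(r.x)
E
python3 a.py
cat > b.py <<'E'
import fit
from fit import *
T=cam("top");S=cam("scene")
f3=lambda x,y:((x+.5)/3-.5+220,(y+.5)/3-.5+120)
g3=lambda x,y:((x+.5)/2.5-.5+140,(y+.5)/2.5-.5+130)
# top obs in crop1
to=[((-17.5,160,20),f3(42,158)),((17.5,160,20),f3(42,125)),((-45,-143,62),f3(358,194)),((-45,-107,62),f3(320,194)),((45,-107,62),f3(320,101)),((45,-143,62),f3(358,101)),((-80,-39,20),f3(250,226))]
so=[((-80,-39,20),g3(498,200)),((17.5,160,20),g3(706,288))]
def res(p):
    P=lambda o:[Rr(p[3],.25)@np.array(x)+p[:3] for x,_ in o]
    a=(proj(T,P(to))-np.array([q for _,q in to]))
    b=(proj(S,P(so))-np.array([q for _,q in so]))
    return a,b
r=least_squares(f,[570,125,65,0,158,40],loss='soft_l1')
for z in (61.1,64,66):
    def fz(p): return f([p[0],p[1],z,p[2],p[3],p[4]])
    r=least_squares(fz,[570,125,0,158,40],loss='soft_l1')
    p=[r.x[0],r.x[1],z,*r.x[2:]]
    print(z,r.cost,np.array(p)); a,b=res(p); print(a.T,b.T)
E
python3 b.py | tail -n +9
```

```text
with pitch [ 505.224 -237.643  210.064   -0.358    0.002]
[[-0.624  0.626 -0.257  0.303  0.196 -0.183 -1.091  0.963]
 [ 0.693  0.668  0.218  0.199 -1.323 -1.35   0.051  0.022]]
[ 505.224 -237.644  210.231   -0.358]
c rel TCP in module x,y 0.8071036087142528 -0.08155498536361772 5.4355852181568025
[ 505.224 -237.646  210.231]
 [-0.08  0.15 -0.37 -0.53  0.61  0.57 -0.1  -0.49  0.38 -0.17  0.23 -0.52
  -0.1  -0.37  0.4   0.44]]
61.1 1.6917773028262901 [578.8  128.22  61.1    0.01 160.45 -38.99]
[[ 0.14 -0.   -0.46 -0.56 -0.04  0.18 -0.99]
 [ 0.95 -0.12  0.98  0.81 -0.35 -0.16  0.48]] [[1.27 1.22]
 [0.78 0.67]]
64 4.877674435893375 [578.92 128.76  64.     0.01 158.39 -39.54]
[[-0.26 -0.4  -0.59 -0.73 -0.19  0.07 -1.21]
 [ 0.69 -0.42  0.79  0.61 -0.63 -0.44  0.31]] [[ 1.53  1.65]
 [-0.24 -0.42]]
66 9.047870094787537 [578.99 129.28  66.     0.01 156.82 -40.05]
[[-0.59 -0.73 -0.73 -0.89 -0.36 -0.07 -1.42]
 [ 0.52 -0.61  0.65  0.47 -0.84 -0.64  0.19]] [[ 1.76  2.04]
 [-0.93 -1.16]]
```

Request:
drive_tool:
  commands:
    - {"dx": 9,"dy": 40,"dz": 2,"yaw": 3}
    - {"dx": 9,"dy": 40,"dz": 2,"yaw": 3}
    - {"dx": 9,"dy": 40,"dz": 0,"yaw": 3}
    - {"dx": 9,"dy": 40,"dz": 0,"yaw": 3}
    - {"dx": 9,"dy": 40,"dz": 0,"yaw": 3}

```text
t: 6.25
eef_pos: [548.3, -35.1, 204.7]
tcp_rot: [3.141, -0.004, 3.048]
ft_force: [1.7, -0.2, -2.0]
opening: 0.379
```

Request:
drive_tool:
  commands:
    - {"dx": 11,"dy": 40,"dz": 0,"yaw": 3}
    - {"dx": 11,"dy": 40,"dz": 0,"yaw": 3}
    - {"dx": 11,"dy": 40,"dz": 0,"yaw": 0}
    - {"dx": 0,"dy": 6,"dz": 0,"yaw": 0}
    - {"dx": 0,"dy": 0,"dz": 0,"yaw": 0}

```text
t: 6.67
eef_pos: [581.4, 91.3, 204.4]
tcp_rot: [3.142, -0.004, -3.129]
ft_force: [-0.4, -0.5, -1.7]
opening: 0.379
```

```bash
python3 - <<'E'
from h import *
import pickle
s=env.state();print(s["t"],s["eef_pos"],s["tcp_rot"],s["opening"],s["ft_force"])
C=cam("wrist");im=env.read_camera("wrist"); cv2.imwrite("pics/w5.png",im[:,:,::-1]);pickle.dump((C,s["eef_pos"],s["tcp_rot"]),open("w5.pkl","wb"))
E
```

```text
6.6667 [581.35499676  91.31170057 204.39425417] [ 3.14150925 -0.00387969 -3.12922901] 0.3789475046853383 [-0.43570639 -0.47719702 -1.71796427]
```

View pics/w5.png

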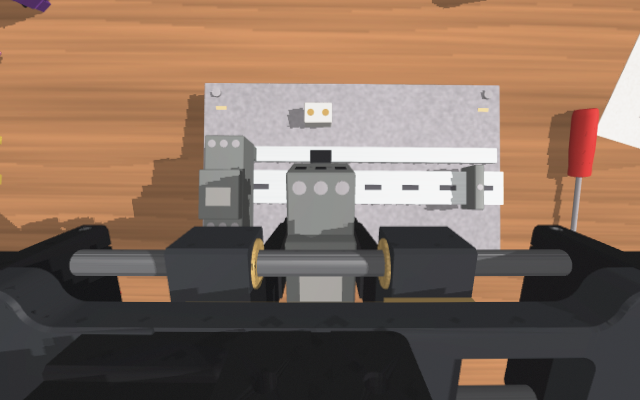

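Request:
drive_tool:
  commands:
    - {"dx": 0,"dy": -1.5,"dz": -30,"yaw": -0.3}
    - {"dx": 0,"dy": 0,"dz": -30,"yaw": 0}
    - {"dx": 0,"dy": 0,"dz": -18,"yaw": 0}
    - {"dx": 0,"dy": 0,"dz": 0,"yaw": 0}
    - {"dx": 0,"dy": 0,"dz": 0,"yaw": 0}

```text
t: 7.13
eef_pos: [581.5, 86.0, 128.0]
tcp_rot: [-3.141, -0.003, -3.14]
ft_force: [0.7, -1.1, -0.9]
opening: 0.376
```

```bash
python3 - <<'E'
from h import *
import pickle
s=env.state();print(s["t"],s["eef_pos"],s["tcp_rot"],s["opening"],s["ft_force"])
C=cam("wrist");im=env.read_camera("wrist")[:,:,::-1].copy(); cv2.imwrite("pics/w6.png",im);pickle.dump((C,s["eef_pos"],s["tcp_rot"]),open("w6.pkl","wb"))
def Rr(yaw,sl): return cv2.Rodrigues(np.array([0,0,yaw]))[0]@cv2.Rodrigues(np.array([0,-sl,0.]))[0]
im=cv2.resize(im[60:280,160:560],None,fx=2,fy=2,interpolation=cv2.INTER_CUBIC)
for z,col in ((61,(0,0,255)),(63,(0,255,0)),(65,(255,0,0))):
    R=Rr(.007,.25);o=np.array([578.9,128.5,z])
    P=[R@np.array(p)+o for p in [(-17.5,160,20),(17.5,160,20),(-17.5,0,20),(17.5,0,20),(-45,-143,62),(-45,-107,62),(-12,-107,74),(32,-107,74),(-91,-54,20),(-91,-24,20),(-69,-54,20),(-69,-24,20),(-45,100,9),(-45,160,9)]]
    for q in proj(C,P):
        cv2.drawMarker(im,tuple(int(round(v)) for v in ((q[0]-160)*2+.5,(q[1]-60)*2+.5)),col,0,7,1)
cv2.imwrite("pics/o6.png",im)
E
```

```text
7.1333 [581.54829228  86.02736973 128.01770941] [-3.14146789e+00 -2.72484187e-03 -3.13966631e+00] 0.3759751947639439 [ 0.716642   -1.10888694 -0.92625852]
```

View pics/o6.png

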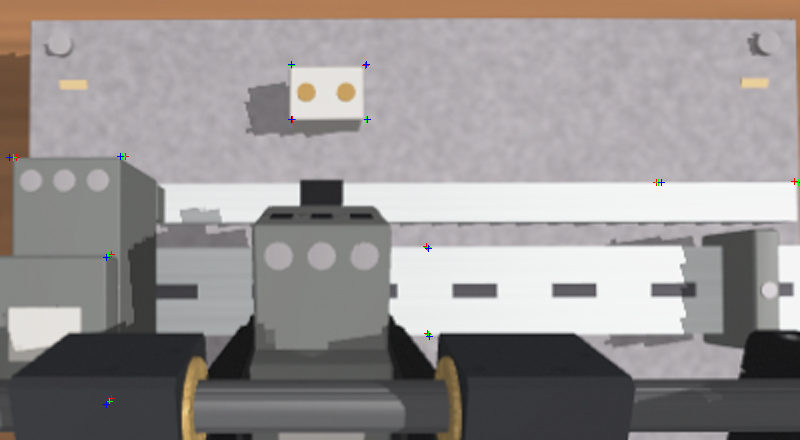

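Request:
drive_tool:
  commands:
    - {"dx": 0,"dy": 2.5,"dz": -10,"yaw": 0.3}
    - {"dx": 0,"dy": 0,"dz": -5,"yaw": 0}
    - {"dx": 0,"dy": 0,"dz": 0,"yaw": 0}
    - {"dx": 0,"dy": 0,"dz": 0,"yaw": 0}

```text
t: 7.52
eef_pos: [582.0, 90.0, 113.9]
tcp_rot: [3.142, -0.0, -3.133]
ft_force: [0.0, 0.0, -1.4]
opening: 0.376
```

Request:
drive_tool:
  commands:
    - {"dx": 0,"dy": 0,"dz": 0,"yaw": 0}

```text
t: 7.6
eef_pos: [582.2, 90.0, 114.2]
tcp_rot: [3.142, 0.0, -3.133]
ft_force: [0.1, -0.5, -0.6]
opening: 0.38
```

Request:
drive_tool:
  commands:
    - {"dx": 0,"dy": 0,"dz": 0,"yaw": 0}

```text
t: 7.68
eef_pos: [582.3, 90.0, 114.2]
tcp_rot: [3.141, 0.001, -3.133]
ft_force: [0.8, -0.3, -1.7]
opening: 0.376
```

Request:
drive_tool:
  commands:
    - {"dx": -1,"dy": 0,"dz": -3,"yaw": 0}
    - {"dx": 0,"dy": 0,"dz": -3,"yaw": 0}
    - {"dx": 0,"dy": 0,"dz": 0,"yaw": 0}
    - {"dx": 0,"dy": 0,"dz": 0,"yaw": 0}

```text
t: 8.02
eef_pos: [581.0, 90.0, 107.6]
tcp_rot: [3.142, -0.0, -3.133]
ft_force: [0.5, -0.2, -1.2]
opening: 0.376
```

Request:
drive_tool:
  commands:
    - {"dx": 0,"dy": 0,"dz": -2,"yaw": 0}
    - {"dx": 0,"dy": 0,"dz": 0,"yaw": 0}
    - {"dx": 0,"dy": 0,"dz": 0,"yaw": 0}

```text
t: 8.27
eef_pos: [581.1, 89.9, 105.7]
tcp_rot: [3.141, -0.0, -3.133]
ft_force: [1.0, 0.3, -1.5]
opening: 0.378
```

Request:
drive_tool:
  commands:
    - {"dx": 0,"dy": 0,"dz": -1,"yaw": 0}
    - {"dx": 0,"dy": 0,"dz": 0,"yaw": 0}
    - {"dx": 0,"dy": 0,"dz": 0,"yaw": 0}

```text
t: 8.52
eef_pos: [581.1, 90.0, 104.8]
tcp_rot: [3.141, -0.0, -3.133]
ft_force: [0.5, 0.2, -2.1]
opening: 0.377
```

Request:
drive_tool:
  commands:
    - {"dx": 0,"dy": 0,"dz": -1,"yaw": 0}
    - {"dx": 0,"dy": 0,"dz": 0,"yaw": 0}
    - {"dx": 0,"dy": 0,"dz": 0,"yaw": 0}

```text
t: 8.77
eef_pos: [581.1, 90.0, 103.8]
tcp_rot: [3.142, -0.0, -3.133]
ft_force: [0.3, 0.5, -1.8]
opening: 0.376
```

Request:
drive_tool:
  commands:
    - {"dx": 0,"dy": 0,"dz": -1,"yaw": 0}
    - {"dx": 0,"dy": 0,"dz": 0,"yaw": 0}
    - {"dx": 0,"dy": 0,"dz": 0,"yaw": 0}

```text
t: 9.02
eef_pos: [581.1, 90.0, 102.8]
tcp_rot: [3.141, -0.0, -3.133]
ft_force: [0.1, -0.0, -1.1]
opening: 0.379
```

```bash
python3 - <<'E'
from h import *
im=env.read_camera("scene")[:,:,::-1]; print(env.state()["eef_pos"],env.state()["ft_force"])
cv2.imwrite("pics/s7.png",cv2.resize(im[140:300,250:450],None,fx=4,fy=3.75,interpolation=cv2.INTER_CUBIC))
E
```

```text
[581.06870035  89.98611382 102.80191515] [ 0.86354653  0.59841529 -0.98127486]
```

View pics/s7.png

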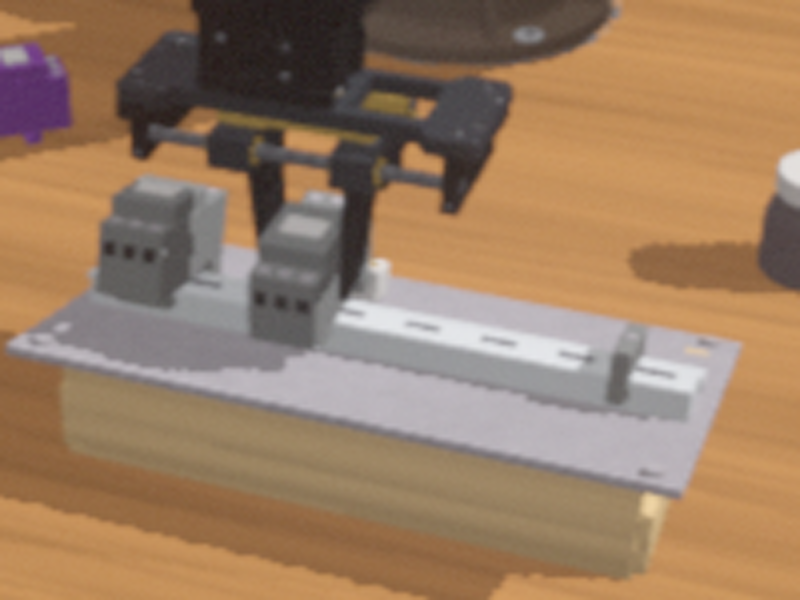

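Request:
drive_tool:
  commands:
    - {"dx": 0,"dy": 0,"dz": -0.7,"yaw": 0}
    - {"dx": 0,"dy": 0,"dz": 0,"yaw": 0}
    - {"dx": 0,"dy": 0,"dz": 0,"yaw": 0}

```text
t: 9.32
eef_pos: [581.1, 90.0, 102.1]
tcp_rot: [3.141, -0.0, -3.133]
ft_force: [-0.3, 0.7, -2.2]
opening: 0.378
```

Request:
drive_tool:
  commands:
    - {"dx": 0,"dy": 0,"dz": -0.7,"yaw": 0}
    - {"dx": 0,"dy": 0,"dz": 0,"yaw": 0}
    - {"dx": 0,"dy": 0,"dz": 0,"yaw": 0}

```text
t: 9.57
eef_pos: [581.1, 90.0, 101.4]
tcp_rot: [3.141, 0.0, -3.133]
ft_force: [-1.0, -0.2, -1.5]
opening: 0.375
```

Request:
drive_tool:
  commands:
    - {"dx": 0,"dy": 0,"dz": -0.7,"yaw": 0}
    - {"dx": 0,"dy": 0,"dz": 0,"yaw": 0}
    - {"dx": 0,"dy": 0,"dz": 0,"yaw": 0}

```text
t: 9.82
eef_pos: [581.2, 90.0, 101.1]
tcp_rot: [3.141, 0.0, -3.133]
ft_force: [-1.1, -0.2, 4.0]
opening: 0.379
```

Request:
drive_tool:
  commands:
    - {"dx": 0,"dy": 0,"dz": 0.3,"yaw": 0}
    - {"dx": -1,"dy": 0,"dz": 0,"yaw": 0}
    - {"dx": -1,"dy": 0,"dz": 0,"yaw": 0}
    - {"dx": -1,"dy": 0,"dz": 0,"yaw": 0}
    - {"dx": 0,"dy": 0,"dz": 0,"yaw": 0}

```text
t: 10.23
eef_pos: [577.7, 90.0, 100.8]
tcp_rot: [3.142, -0.001, -3.133]
ft_force: [1.2, 0.5, -2.0]
opening: 0.378
```

Request:
drive_tool:
  commands:
    - {"dx": 0,"dy": 0,"dz": 0,"yaw": 0}
    - {"dx": 0,"dy": 0,"dz": 0,"yaw": 0}

```text
t: 10.4
eef_pos: [578.0, 90.0, 100.9]
tcp_rot: [3.141, -0.0, -3.133]
ft_force: [-0.1, 0.9, -1.6]
opening: 0.378
```

Request:
drive_tool:
  commands:
    - {"dx": -1,"dy": 0,"dz": 0,"yaw": 0}
    - {"dx": -1,"dy": 0,"dz": 0,"yaw": 0}
    - {"dx": 0,"dy": 0,"dz": 0,"yaw": 0}
    - {"dx": 0,"dy": 0,"dz": 0,"yaw": 0}

```text
t: 10.73
eef_pos: [576.1, 90.0, 101.1]
tcp_rot: [3.141, 0.0, -3.133]
ft_force: [-0.5, 0.8, -1.6]
opening: 0.378
```

Request:
drive_tool:
  commands:
    - {"dx": -1,"dy": 0,"dz": 0,"yaw": 0}
    - {"dx": 0,"dy": 0,"dz": 0,"yaw": 0}
    - {"dx": 0,"dy": 0,"dz": 0,"yaw": 0}

```text
t: 10.98
eef_pos: [575.1, 90.0, 101.1]
tcp_rot: [3.142, 0.0, -3.133]
ft_force: [-0.1, 0.1, -1.5]
opening: 0.378
```

Request:
drive_tool:
  commands:
    - {"dx": -1,"dy": 0,"dz": 0,"yaw": 0}
    - {"dx": 0,"dy": 0,"dz": 0,"yaw": 0}
    - {"dx": 0,"dy": 0,"dz": 0,"yaw": 0}

```text
t: 11.23
eef_pos: [574.0, 90.0, 101.0]
tcp_rot: [3.142, -0.0, -3.133]
ft_force: [0.3, 0.4, -0.9]
opening: 0.377
```

Request:
drive_tool:
  commands:
    - {"dx": -0.7,"dy": 0,"dz": 0,"yaw": 0}
    - {"dx": 0,"dy": 0,"dz": 0,"yaw": 0}
    - {"dx": 0,"dy": 0,"dz": 0,"yaw": 0}

```text
t: 11.48
eef_pos: [573.8, 90.0, 101.1]
tcp_rot: [3.141, 0.001, -3.133]
ft_force: [3.5, -0.8, -2.9]
opening: 0.375
```

Request:
drive_tool:
  commands:
    - {"dx": 0,"dy": 0,"dz": 1.5,"yaw": 0}
    - {"dx": 0,"dy": 0,"dz": 0,"yaw": 0}
    - {"dx": 0,"dy": 0,"dz": 0,"yaw": 0}

```text
t: 11.73
eef_pos: [573.7, 90.0, 101.7]
tcp_rot: [3.141, 0.0, -3.133]
ft_force: [7.0, 0.9, -13.8]
opening: 0.377
```

Request:
drive_tool:
  commands:
    - {"dx": 0,"dy": 0,"dz": 1,"yaw": 0}
    - {"dx": 0,"dy": 0,"dz": 0,"yaw": 0}
    - {"dx": 0,"dy": 0,"dz": 0,"yaw": 0}

```text
t: 11.98
eef_pos: [573.7, 90.0, 101.8]
tcp_rot: [3.141, -0.0, -3.133]
ft_force: [11.5, 0.4, -22.5]
opening: 0.379
```

Request:
drive_tool:
  commands:
    - {"dx": 0.4,"dy": 0,"dz": -3,"yaw": 0}
    - {"dx": 0,"dy": 0,"dz": -0.7,"yaw": 0}
    - {"dx": 0,"dy": 0,"dz": 0,"yaw": 0}
    - {"dx": 0,"dy": 0,"dz": 0,"yaw": 0}

```text
t: 12.32
eef_pos: [573.9, 90.0, 100.0]
tcp_rot: [3.142, 0.0, -3.133]
ft_force: [2.8, 0.5, -3.2]
opening: 0.377
```

Request:
drive_tool:
  commands:
    - {"dx": 0,"dy": 0,"dz": -0.7,"yaw": 0}
    - {"dx": 0,"dy": 0,"dz": 0,"yaw": 0}
    - {"dx": 0,"dy": 0,"dz": 0,"yaw": 0}

```text
t: 12.57
eef_pos: [573.9, 90.0, 99.4]
tcp_rot: [3.141, 0.0, -3.133]
ft_force: [1.9, -0.6, -0.1]
opening: 0.374
```

Release to a modest opening.

Request:
drive_tool:
  commands:
    - {"dx": 0,"dy": 0,"dz": 0,"yaw": 0}
    - {"dx": 0,"dy": 0,"dz": 0,"yaw": 0}
    - {"dx": 0,"dy": 0,"dz": 0,"yaw": 0}
    - {"dx": 0,"dy": 0,"dz": 0,"yaw": 0}
  grip: 0.7

```text
t: 12.9
eef_pos: [573.5, 90.0, 99.1]
tcp_rot: [3.142, -0.001, -3.133]
ft_force: [-0.1, -0.5, -0.7]
opening: 0.603
```

```bash
python3 - <<'E'
from h import *
s=env.state();print(s["t"],s["eef_pos"],s["opening"],s["ft_force"])
im=env.read_camera("wrist")[:,:,::-1]
cv2.imwrite("pics/w8.png",cv2.resize(im[60:280,160:560],None,fx=2,fy=2,interpolation=cv2.INTER_CUBIC))
im=env.read_camera("scene")[:,:,::-1]
cv2.imwrite("pics/s8.png",cv2.resize(im[140:300,250:450],None,fx=4,fy=3.75,interpolation=cv2.INTER_CUBIC))
E
```

```text
12.9 [573.53898374  89.98102544  99.09683917] 0.6027768165189473 [-0.05740575 -0.53475751 -0.7397504 ]
```

View pics/w8.png

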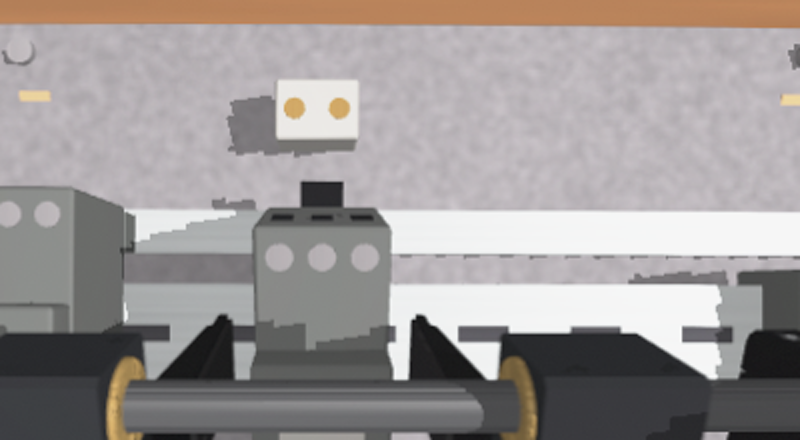

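View pics/s8.png

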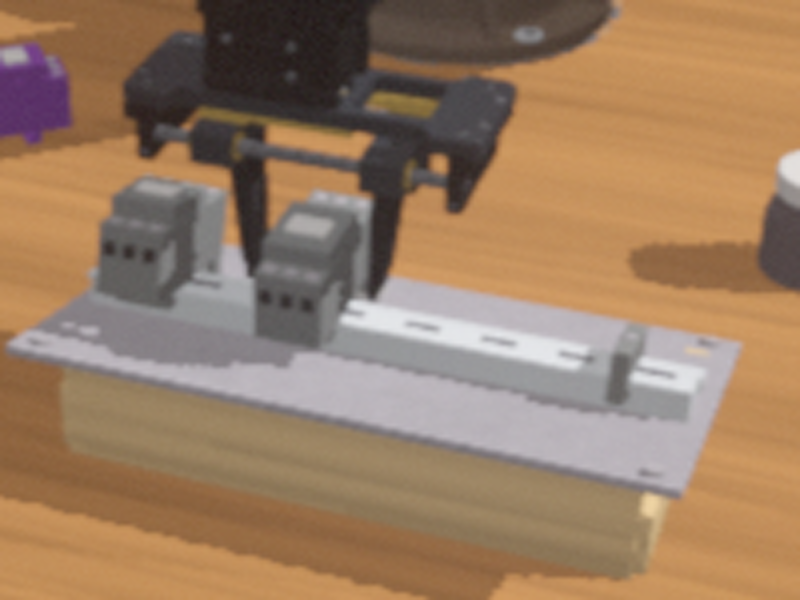

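Request:
drive_tool:
  commands:
    - {"dx": 0,"dy": 0,"dz": 10,"yaw": 0}
    - {"dx": 0,"dy": 0,"dz": 25,"yaw": 0}
    - {"dx": 0,"dy": 0,"dz": 35,"yaw": 0}
    - {"dx": -12,"dy": 0,"dz": 0,"yaw": 0}
    - {"dx": -20,"dy": 0,"dz": 0,"yaw": 0}
  grip: 0.8

```text
t: 13.42
eef_pos: [543.3, 89.9, 171.6]
tcp_rot: [3.141, 0.005, -3.133]
ft_force: [-1.1, -0.0, 0.1]
opening: 0.799
```

Request:
drive_tool:
  commands:
    - {"dx": 0,"dy": 0,"dz": 0,"yaw": 0}
    - {"dx": 0,"dy": 0,"dz": 0,"yaw": 0}
    - {"dx": 0,"dy": 0,"dz": 0,"yaw": 0}
    - {"dx": 0,"dy": 0,"dz": 0,"yaw": 0}
    - {"dx": 0,"dy": 0,"dz": 0,"yaw": 0}
  grip: 0

```text
t: 13.83
eef_pos: [542.3, 89.9, 169.0]
tcp_rot: [3.142, -0.0, -3.133]
ft_force: [-0.0, 0.7, 0.3]
opening: 0.506
```

Request:
drive_tool:
  commands:
    - {"dx": 0,"dy": 0,"dz": -15,"yaw": 0}
    - {"dx": 0,"dy": 0,"dz": 0,"yaw": 0}
    - {"dx": 0,"dy": 0,"dz": 0,"yaw": 0}
    - {"dx": 0,"dy": 0,"dz": 0,"yaw": 0}

```text
t: 14.17
eef_pos: [542.0, 90.0, 154.3]
tcp_rot: [3.141, -0.0, -3.133]
ft_force: [0.4, 0.9, -0.5]
opening: 0.224
```

```bash
python3 - <<'E'
from h import *
s=env.state();print(s["t"],s["eef_pos"],s["opening"],s["ft_force"])
im=env.read_camera("wrist")[:,:,::-1]
cv2.imwrite("pics/w9.png",cv2.resize(im[60:280,160:560],None,fx=2,fy=2,interpolation=cv2.INTER_CUBIC))
im=env.read_camera("scene")[:,:,::-1]
cv2.imwrite("pics/s9.png",cv2.resize(im[140:300,250:450],None,fx=4,fy=3.75,interpolation=cv2.INTER_CUBIC))
E
```

```text
14.1667 [542.03650906  89.96545574 154.32660802] 0.22383258833581193 [ 0.35926658  0.89434816 -0.46970395]
```

View pics/w9.png

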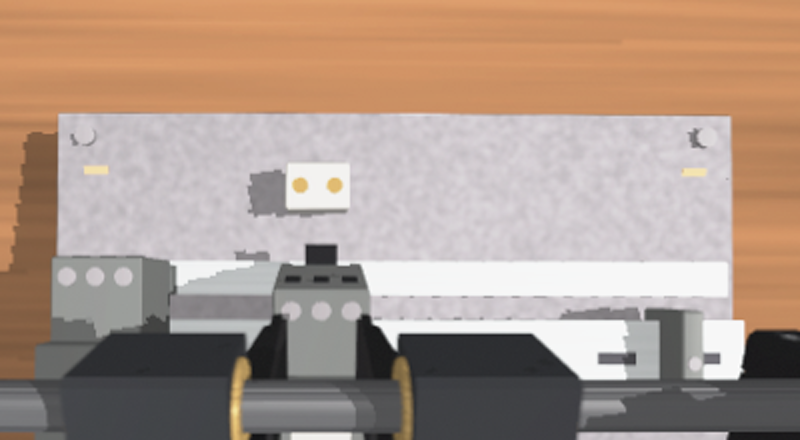

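View pics/s9.png

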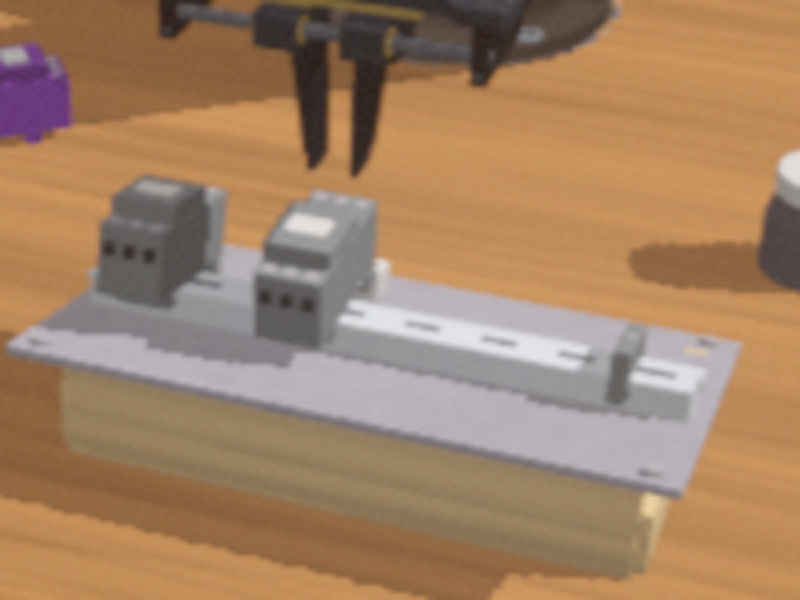

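Request:
drive_tool:
  commands:
    - {"dx": 0,"dy": 0,"dz": -8,"yaw": 0}
    - {"dx": 0,"dy": 0,"dz": -8,"yaw": 0}
    - {"dx": 0,"dy": 0,"dz": -6,"yaw": 0}
    - {"dx": 0,"dy": 0,"dz": 0,"yaw": 0}
    - {"dx": 0,"dy": 0,"dz": 0,"yaw": 0}

```text
t: 14.68
eef_pos: [541.6, 90.0, 131.6]
tcp_rot: [3.142, -0.001, -3.133]
ft_force: [-0.2, -0.4, -1.6]
opening: 0.002
```

Request:
drive_tool:
  commands:
    - {"dx": 0,"dy": 0,"dz": -1.5,"yaw": 0}
    - {"dx": 0,"dy": 0,"dz": 0,"yaw": 0}
    - {"dx": 0,"dy": 0,"dz": 0,"yaw": 0}

```text
t: 14.93
eef_pos: [541.9, 90.0, 130.8]
tcp_rot: [3.142, 0.0, -3.133]
ft_force: [0.8, 0.4, -0.3]
opening: 0.003
```

Request:
drive_tool:
  commands:
    - {"dx": 0,"dy": 0,"dz": -1.5,"yaw": 0}
    - {"dx": 0,"dy": 0,"dz": 0,"yaw": 0}
    - {"dx": 0,"dy": 0,"dz": 0,"yaw": 0}

```text
t: 15.18
eef_pos: [541.8, 90.0, 129.2]
tcp_rot: [3.141, 0.0, -3.133]
ft_force: [0.2, -0.5, 0.3]
opening: 0.004
```

Request:
drive_tool:
  commands:
    - {"dx": 0,"dy": 0,"dz": -1.5,"yaw": 0}
    - {"dx": 0,"dy": 0,"dz": 0,"yaw": 0}
    - {"dx": 0,"dy": 0,"dz": 0,"yaw": 0}

```text
t: 15.43
eef_pos: [541.7, 90.0, 127.7]
tcp_rot: [3.142, -0.0, -3.133]
ft_force: [-1.4, -0.5, 0.9]
opening: 0.005
```

Request:
drive_tool:
  commands:
    - {"dx": -1.5,"dy": 0,"dz": -1.5,"yaw": 0}
    - {"dx": 0,"dy": 0,"dz": 0,"yaw": 0}
    - {"dx": 0,"dy": 0,"dz": 0,"yaw": 0}

```text
t: 15.68
eef_pos: [540.3, 90.0, 126.3]
tcp_rot: [3.141, 0.0, -3.133]
ft_force: [-2.1, -0.3, 3.8]
opening: 0.007
```

Request:
drive_tool:
  commands:
    - {"dx": -1.5,"dy": 0,"dz": -1.5,"yaw": 0}
    - {"dx": 0,"dy": 0,"dz": 0,"yaw": 0}
    - {"dx": 0,"dy": 0,"dz": 0,"yaw": 0}

```text
t: 15.93
eef_pos: [538.9, 90.0, 124.9]
tcp_rot: [3.141, 0.001, -3.133]
ft_force: [-1.5, -0.3, 6.0]
opening: 0.001
```

Request:
drive_tool:
  commands:
    - {"dx": -2,"dy": 0,"dz": -1.5,"yaw": 0}
    - {"dx": 0,"dy": 0,"dz": 0,"yaw": 0}
    - {"dx": 0,"dy": 0,"dz": 0,"yaw": 0}

```text
t: 16.18
eef_pos: [536.7, 90.0, 122.9]
tcp_rot: [3.142, -0.0, -3.133]
ft_force: [-0.2, 0.4, 1.1]
opening: 0.005
```

Request:
drive_tool:
  commands:
    - {"dx": -1.8,"dy": 0,"dz": -1.5,"yaw": 0}
    - {"dx": 0,"dy": 0,"dz": 0,"yaw": 0}
    - {"dx": 0,"dy": 0,"dz": 0,"yaw": 0}

```text
t: 16.43
eef_pos: [534.9, 90.0, 121.5]
tcp_rot: [3.142, -0.0, -3.133]
ft_force: [-0.2, -1.2, 0.2]
opening: 0.002
```

Request:
drive_tool:
  commands:
    - {"dx": -1.6,"dy": 0,"dz": -1.5,"yaw": 0}
    - {"dx": 0,"dy": 0,"dz": 0,"yaw": 0}
    - {"dx": 0,"dy": 0,"dz": 0,"yaw": 0}

```text
t: 16.68
eef_pos: [533.2, 90.0, 120.0]
tcp_rot: [3.142, -0.0, -3.133]
ft_force: [-0.3, 0.1, -0.1]
opening: 0.006
```

Request:
drive_tool:
  commands:
    - {"dx": -1.6,"dy": 0,"dz": -1.5,"yaw": 0}
    - {"dx": 0,"dy": 0,"dz": 0,"yaw": 0}
    - {"dx": 0,"dy": 0,"dz": 0,"yaw": 0}

```text
t: 16.93
eef_pos: [531.7, 90.0, 118.5]
tcp_rot: [3.142, -0.0, -3.133]
ft_force: [-1.3, 0.8, -0.2]
opening: 0.005
```

Request:
drive_tool:
  commands:
    - {"dx": -1.5,"dy": 0,"dz": -1.5,"yaw": 0}
    - {"dx": 0,"dy": 0,"dz": 0,"yaw": 0}
    - {"dx": 0,"dy": 0,"dz": 0,"yaw": 0}

```text
t: 17.18
eef_pos: [530.2, 90.0, 117.1]
tcp_rot: [3.141, -0.0, -3.133]
ft_force: [0.2, -0.4, 0.9]
opening: 0.006
```

Request:
drive_tool:
  commands:
    - {"dx": 0,"dy": 0,"dz": -1.5,"yaw": 0}
    - {"dx": 0,"dy": 0,"dz": 0,"yaw": 0}
    - {"dx": 0,"dy": 0,"dz": 0,"yaw": 0}

```text
t: 17.43
eef_pos: [530.2, 90.0, 116.0]
tcp_rot: [3.141, 0.0, -3.133]
ft_force: [-2.9, 0.8, 5.0]
opening: 0.002
```

Request:
drive_tool:
  commands:
    - {"dx": 0,"dy": 0,"dz": -1.5,"yaw": 0}
    - {"dx": 0,"dy": 0,"dz": 0,"yaw": 0}
    - {"dx": 0,"dy": 0,"dz": 0,"yaw": 0}

```text
t: 17.68
eef_pos: [530.3, 90.0, 115.5]
tcp_rot: [3.142, 0.001, -3.133]
ft_force: [-7.0, -0.5, 19.0]
opening: 0.008
```

Request:
drive_tool:
  commands:
    - {"dx": 0,"dy": 0,"dz": 8,"yaw": 0}
    - {"dx": 0,"dy": 0,"dz": 25,"yaw": 0}
    - {"dx": 10,"dy": 0,"dz": 40,"yaw": 0}
    - {"dx": 30,"dy": 0,"dz": 28,"yaw": 0}
    - {"dx": 35,"dy": 0,"dz": 20,"yaw": 0}

```text
t: 18.1
eef_pos: [605.8, 90.2, 239.2]
tcp_rot: [3.141, 0.003, -3.132]
ft_force: [0.7, 0.2, -0.4]
opening: 0.005
```

Request:
drive_tool:
  commands:
    - {"dx": 20,"dy": 0,"dz": 20,"yaw": 0}
    - {"dx": 0,"dy": 0,"dz": 0,"yaw": 0}
    - {"dx": 0,"dy": 0,"dz": 0,"yaw": 0}
    - {"dx": 0,"dy": 0,"dz": 0,"yaw": 0}

```text
t: 18.43
eef_pos: [624.2, 90.0, 254.0]
tcp_rot: [3.142, -0.002, -3.133]
ft_force: [-0.5, -0.9, -1.1]
opening: 0.006
```

```bash
python3 - <<'E'
from h import *
import pickle
s=env.state();print(s["t"],s["eef_pos"],s["opening"],s["ft_force"])
C=cam("wrist");im=env.read_camera("wrist")[:,:,::-1]; pickle.dump(C,open("w10.pkl","wb"));cv2.imwrite("pics/w10.png",im)
cv2.imwrite("pics/w10z.png",cv2.resize(im[90:240,210:370],None,fx=5,fy=4,interpolation=cv2.INTER_CUBIC))
im=env.read_camera("scene")[:,:,::-1]
cv2.imwrite("pics/s10.png",cv2.resize(im[140:300,250:450],None,fx=4,fy=3.75,interpolation=cv2.INTER_CUBIC))
E
```

```text
18.4333 [624.24147101  89.97550646 254.01352783] 0.006093137976125386 [-0.52810333 -0.90819022 -1.14575219]
```

View pics/w10z.png

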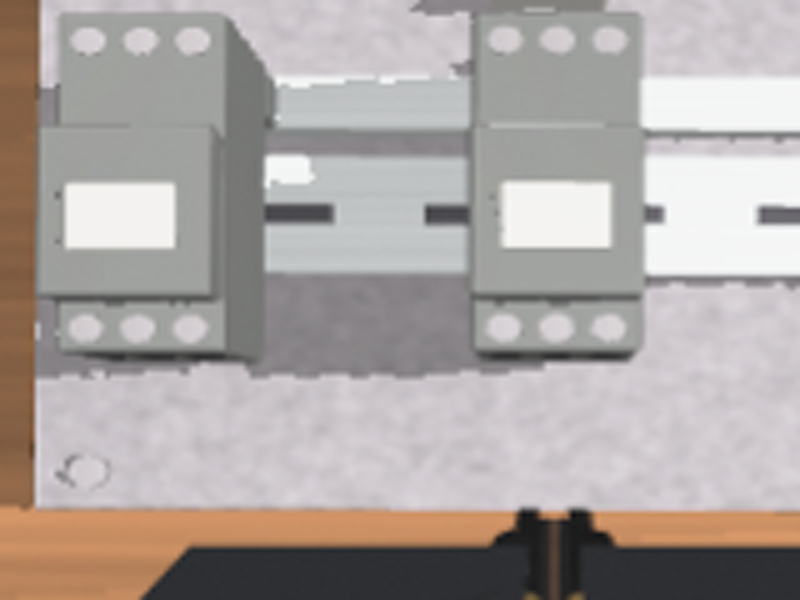

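View pics/s10.png

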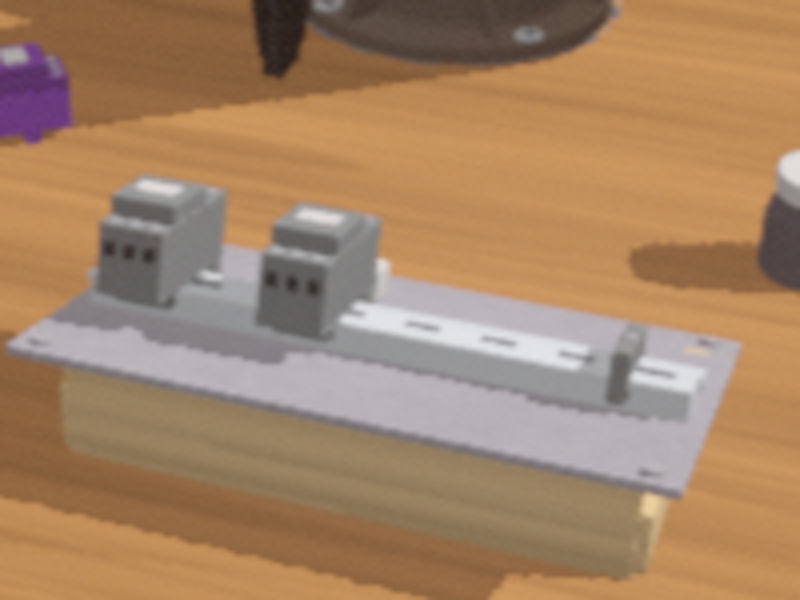

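```bash
cat > c.py <<'E'
from h import *
import pickle
from scipy.optimize import least_squares
np.set_printoptions(precision=3,suppress=True)
C=pickle.load(open("w10.pkl","rb"))
q=lambda x,y:((x+.5)/5-.5+210,(y+.5)/4-.5+90)
R0=cv2.Rodrigues(np.array([0,0,.007]))[0]@cv2.Rodrigues(np.array([0,-.25,0.]))[0]; o=np.array([578.8,128.2,61.2])
def fit(mo,y0):
    def g(p):
        R=cv2.Rodrigues(np.array([0,p[3],0.]))[0]@cv2.Rodrigues(np.array([0,0,p[4]]))[0]
        return (proj(C,[R0@(R@np.array(m)+p[:3])+o for m,_ in mo])-np.array([q for _,q in mo])).ravel()
    r=least_squares(g,[0,y0,41,0,0],loss='soft_l1'); print(r.x,abs(g(r.x)).max())
k=[(-45,-18,21),(-45,18,21),(-12,-18,33),(-12,18,33),(32,-18,33),(32,18,33),(45,-18,21),(45,18,21)]
fit(list(zip(k,[q(473,13),q(643,13),q(470,126),q(644,126),q(470,296),q(643,296),q(475,354),q(638,353)])),-39)
fit(list(zip(k,[q(59,14),q(226,14),q(40,125),q(213,126),q(38,296),q(210,297),q(60,354),q(226,354)])),-125)
E
python3 c.py
```

```text
[ -1.056 -37.794  38.003   0.026  -0.002] 0.7399735979358582
[  -0.523 -126.112   38.64     0.015   -0.   ] 0.5971733164358
```

View pics/w10.png

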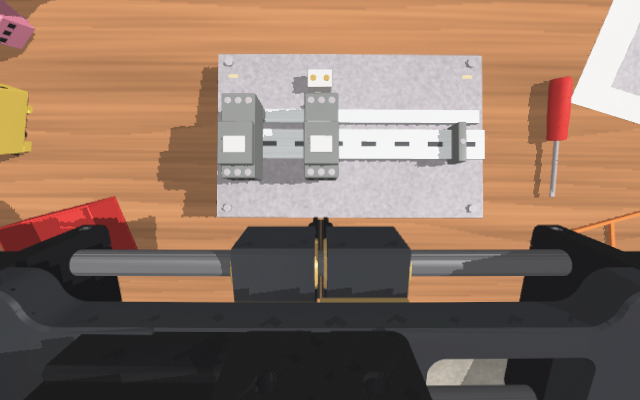

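```bash
python3 -c "
from cell import env
print(env.state()['t']); print(env.job_done())"
```

```text
18.5333
the job is handed in; nothing more can be done
None
```

I mounted the grey relay module on the rail in line with the white terminal block and handed the job in at 18.5 s. It appears seated flush, but `env.job_done()` gives no verdict.

- **Hooking:** I held the module level, which is 0.25 rad foot up relative to the rail. I lowered it past the upper edge and pulled it back about 7 mm. Lifting it slightly met 22 N of resistance, which confirmed the lip was hooked. Released, it stayed tilted on its own.
- **Snapping down:** I pressed the shoulder with closed fingertips, following its swing towards the foot. The force rose to 6 N, then dropped to zero as the clip snapped past. A final press met stiff contact (19 N) within 1 mm of the calculated flush height.

**Last checks in the wrist picture:**

| Check | Loose module | Fixed neighbour, same fit | Limit |
|---|---|---|---|
| Height above the plate | 38.0 mm | 38.6 mm | 38.5 to 43.5 mm |
| Distance from the rail's middle line | −1.1 mm | −0.5 mm | ±4 mm |
| Tilt against the rail | 0.026 rad | 0.015 rad | 0.05 rad |
| Square along the rail | −0.002 rad | 0 rad | 0.06 rad |

- **Disagreement:** the fitted height is just below the limit. The neighbour is fixed on the rail and should read 41 mm, yet it reads 38.6 mm. I take most of the shortfall as camera bias, and the module agrees with the neighbour to within 0.6 mm.
- **Alignment:** the module is about 1 to 2 mm from in line with the block; the limit is 8 mm.
- **Clip not seen:** I did not see the clip directly. That it sprang back home is inferred from the force drop, the flush contact and the match with the neighbour.
- **Other objects:** I saw nothing touch the screwdriver, bin or jar. The arm was clear of the module and everything else at hand-in.

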